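Clear the lip of a case and flip its lid open

ROBOT

A 6-joint arm with a two-finger parallel gripper is mounted at the origin on a cart in front of the work surface, level with it; the furniture and walls round the work are solid. World frame = base frame: x ahead of the robot, y to its left, z up, the work surface at z = 0. Lengths are in m, angles in rad, forces in N, time in s.
With the tool pointing down it reaches from about 0.375 to 0.9 m from the base axis. Payload 3.1 kg.
Tool frame: the origin (TCP) lies at the very end of the fingers, on their centre line; the grasp point (between the pads) lies 19 mm behind it; z points along the fingers, y is the direction in which the jaws open and shut (so a half turn about z gives the same grasp; the last joint's range is limited). The gripper opens to 87 mm and grips with 3 to 60 N. Pads are 19 mm wide; open, the fingers measure 117 mm over their backs; the gripper's body (75 mm by 190 mm) begins 51 mm behind the grasp point.
Start: joints at [-1.375, 0.527, 1.433, -0, 1.181, -0.178], TCP at [0.228, -0.582, 0.223] pointing down, gripper open.
Joint ranges: [-3.08, 3.08], [-0.75, 2.2], [0.22, 2.44], [-1.43, 4.57], [0, 2.65], [-2.85, 2.85]. Speed limits (rad/s): [2.79, 2.79, 3.14, 3.14, 3.14, 3.14].

INTERFACE

Orientations are given as a unit quaternion [x, y, z, w].
In Python, from rig import robot gives the robot as it stands. The module is installed in compiled form; this text tells all that it offers.
- The arm moves only by the tool send_rows, never from a script. Its argument "deltas" is a list of rows, each an object of numbers: "tx", "ty", "tz": the shift along the tool's x, y, z in cm; "rx", "ry", "rz": the turn, a rotation vector about the tool's x, y, z in rad. A call has 1 to 5 rows; each row is the pose to reach, as a shift and turn from the pose commanded when the call began, along the tool's axes at that moment; what a row does not reach only later rows make up. A row lasts 1/12 s, in which the tool goes at most 41.7 mm and 7.16 degrees, less where a joint would pass 70% of its speed; a pose out of reach is approached as far as the arm can. A call with a gripper value outside its range is refused whole. "claw" is the finger opening in cm, from 0 to 8.7, set as the call begins (left out, the last holds). The fingers move at their own pace and stop on an object; "squeeze" is the grip in N (left out, the last holds). Time passes only in rows, so rows that repeat a pose let the fingers close. It gives the time, the measured TCP pose, the force and the opening at its end, in the units of the state.
- robot.get_obs(): the state, without advancing time (a new reading comes with each control period).
- robot.camera(name): name is "side" or "top"; returns a dict with "color" (384x512x3 uint8, red, green, blue), "z_map" (384x512 float32, m along the optical axis (not along the pixel's ray), 0 where there is no reading), "intrinsics" (3x3 intrinsics, pixels), "R" (3x3) and "t" (3): a world point X has camera coordinates R X + t. Camera axes: x right, y down, z forward; pixel columns grow to the right and rows downward; lengths in m; the calibration is good to about 2 mm. A picture is of the moment at which its call begins.
- robot.hand_in(): hands the job in, once; it reports no verdict.
Trained networks look in the newest picture that a camera, given by its name, has taken for a name from the list of things; names that differ only in an ending like _2 or _b are one class to them, and where a whole thing is asked for, a point or a joint stands for the part that bears it (a point fixed in the world has none). Each returns a list of dicts, best first, with "p" (0 to 1); they miss things now and then, are a little off and sometimes report something else, mostly with a low value. They report only what shows in the picture. A call takes as long as a camera call. They do not tell look-alikes from the thing itself.
- robot.outline_of(label, camera): "pixels" (384x512 bool, what is visible of it) and "xy" ([column, row] in pixels, amid what is visible of it).
- robot.tip_of(label, camera): "xy" ([column, row] in pixels: a listed point, or the origin of a listed thing).
The state is a dict: "time": time; "q": joint angles; "joint_velocities": joint speeds; "joint_torque": joint torques, N m; "position": TCP position; "tool_rot": TCP orientation; "ft_force": force on the tool from outside, world axes, zero at the start; "moment": the same for the moment, N m; "grip_width": finger opening in m.
Only numpy, scipy, OpenCV 4.12 (cv2) and the standard library are available. Lean on these libraries where they do the work, as an engineer would, in place of code of your own. Each camera call takes 0.05 s, during which the arm holds its last target.

TASK

Get the flat hinged plastic case ready to be used, touching things with the fingertips only and picking nothing up: first push the flanged bush that stands in front of the case's lip sideways along the bench, upright, until it stands wholly past the left or right end of the case. Then flip the case's lid up by its front lip and over past the upright, so that it lies back against its stop and stays open by its own weight; leave the case standing where it is, the wooden box shut and everything else alone.

Things in the scene. Friction and masses are not known exactly. Their poses are not given: they have to be found in the camera images.
- case: Flat plastic case with hinged lid, loose on the bench, 1.3 kg, 108 (x) by 152 (y) by 39 mm high, shut. Origin: centre of its underside; x from the front (lip, facing the robot) to the rear (hinge), y to the left along its width, z up. Tray: front wall at x = -47 mm, ends at y = +-75, rim 28 mm high. Shut lid: plate z = 29 to 39 mm, x = -48 to 54, y = +-76.
- lip (a point): On the lid, moves with it: middle of the lower front edge of the lip, a tab on the middle of the lid's front edge, 30 mm wide (y), sticking out 6 mm (x = -54 to -48 mm of the case), 10 mm high (z = 26 to 36 mm, shut). Below it free space: 26 mm down to the bench, 7 mm deep to the tray's front wall. Axes those of the shut case, turning with the lid.
- hinge (a point): Middle of the hinge axis, on the rear edge of the case at x = +54 mm, z = 29 mm of the case; the axis runs along the case's y. The lip is 108 mm from it. Axes those of the case.
- case_lid (a joint): Lid angle, rad: 0 shut, 1.57 upright, 1.92 on its rear stop. Nearly frictionless, no catch; lid about 0.14 kg (some 0.7 N at the lip lifts it). Let go before the upright it falls shut, let go clearly past it (beyond 1.7) it falls back to its stop.
- bush: Turned steel bush with a flange at its foot, 38 mm across the flange, 30 mm high, about 0.1 kg, standing loose upright on its flange close in front of the lip (its centre about 90 mm before the case's centre). Origin at the centre of its underside, z up.
- v_block: Steel V-block, 36 x 44 x 32 mm, standing loose beside one end of the case. Origin under its centre. Leave it alone.
- weight: Steel calibration weight with a knob, 29 mm across, 48 mm high, standing loose beside the other end of the case. Origin under its centre. Leave it alone.
- wooden_box: Wooden box with a hinged lid, 157 x 230 x 51 mm, shut, well to the left of the case. Origin under its centre. Leave it alone.
- wooden_box_lid (a joint): Lid angle of the wooden box in rad, 0 shut. It stays shut.
- ring_gauge: Steel ring gauge lying flat, 60 mm across, 18 mm high, left of the case. Leave it alone.
- sample_cup: Small white open cup, 37 mm across, 26 mm high, right of the case. Leave it alone.
- sample_disc: Small flat disc, 40 mm across, 9 mm thick, a second smaller disc lying on it, at the right rear of the case. Leave it alone.
- micrometer: Micrometer lying at the far left, 44 x 132 x 16 mm. Leave it alone.
- bin: Open grey bin, 146 x 105 x 52 mm, at the far right. Leave it alone.
Not all that is in view belongs to the job. There is more than one size of the case; the one meant has the size given above.

How it is judged:
By the outcome, as a careful person would: the job done as asked, in the order asked, and still so for the second after the job is handed in, with the robot touching nothing.
It also fails if it takes over 59 s, if anything falls off the work surface, if the arm or the gripper's body presses on something with over 40 N, if the wrist force passes 120 N, or if a joint passes its speed limit or range.

## Working session

There is one attempt and no reset: what is moved stays moved. The work goes in short steps, Python scripts to look and compute and a tool call to move; the robot and the scene stay as the last step left them, time stands still between calls to the robot, and variables do not carry over. Pictures are saved under pics/ and viewed, and the job is handed in when it is done.

Besides the shell and the picture viewer there is one more tool, called after ">>>" as a command line: name --argument value ..., lists and objects as JSON in quotes. send_rows: Moves the arm, as the interface text tells. Its arguments: {"type":"object","properties":{"deltas":{"type":"array","items":{"type":"object","properties":{"tx":{"type":"number"},"ty":{"type":"number"},"tz":{"type":"number"},"rx":{"type":"number"},"ry":{"type":"number"},"rz":{"type":"number"}}}},"claw":{"type":"number"},"squeeze":{"type":"number"}},"required":["deltas"]}

```bash
mkdir -p pics
python3 - <<'E'
from rig import robot
import cv2,numpy as np
o=robot.get_obs();print({k:np.round(v,3).tolist() for k,v in o.items()})
for n in("top","side"):
    c=robot.camera(n);cv2.imwrite(f"pics/{n}0.png",c["color"][:,:,::-1]);np.savez(f"{n}0.npz",**c)
    print(n,c["intrinsics"].round(1).tolist(),c["R"].round(3).tolist(),c["t"].round(3).tolist())
    for l in("case","bush","v_block","weight","wooden_box"):
        print(l,[(round(d["p"],2),np.round(d["xy"]).tolist(),int(d["pixels"].sum())) for d in robot.outline_of(l,n)])
    for l in("lip","hinge","case","bush","v_block","weight"):
        print("tip",l,[(round(d["p"],2),np.round(d["xy"],1).tolist()) for d in robot.tip_of(l,n)])
E
```

```text
{'time': 0.0, 'q': [-1.375, 0.528, 1.434, 0.0, 1.181, -0.178], 'joint_velocities': [-0.0, -0.001, -0.0, 0.001, -0.001, 0.001], 'joint_torque': [-0.0, -44.005, -17.659, 0.063, 0.058, -0.0], 'position': [0.228, -0.581, 0.222], 'tool_rot': [0.983, 0.186, 0.0, -0.001], 'ft_force': [-0.681, 0.407, -0.226], 'moment': [-0.008, -0.007, -0.036], 'grip_width': 0.087}
top [[428.0, 0.0, 257.9], [0.0, 428.0, 193.3], [0.0, 0.0, 1.0]] [[-0.006, -1.0, 0.001], [-0.993, 0.006, -0.114], [0.114, -0.001, -0.993]] [0.054, 0.592, 1.684]
case [(0.7, [347.0, 159.0], 413), (0.64, [293.0, 199.0], 918)]
bush [(0.6, [289.0, 218.0], 58)]
v_block [(0.47, [323.0, 196.0], 110)]
weight [(0.3, [323.0, 194.0], 105)]
wooden_box [(0.67, [144.0, 228.0], 2356)]
tip lip [(0.96, [291.4, 207.6]), (0.79, [354.8, 159.4])]
tip hinge [(0.63, [293.7, 181.7]), (0.58, [338.8, 156.0])]
tip case [(0.94, [293.7, 198.7]), (0.68, [344.4, 159.6])]
tip bush [(0.58, [292.1, 198.3]), (0.53, [290.2, 219.7])]
tip v_block [(0.4, [320.7, 196.9])]
tip weight [(0.58, [265.3, 198.3]), (0.36, [293.3, 217.8])]
side [[469.7, 0.0, 266.1], [0.0, 469.7, 188.8], [0.0, 0.0, 1.0]] [[-0.304, -0.953, -0.009], [-0.789, 0.257, -0.558], [0.534, -0.162, -0.83]] [0.209, 0.479, 1.772]
case [(0.88, [293.0, 185.0], 769), (0.8, [325.0, 146.0], 282), (0.65, [412.0, 182.0], 862)]
bush [(0.22, [293.0, 181.0], 663)]
v_block []
weight []
wooden_box [(0.69, [167.0, 244.0], 2196)]
tip lip [(0.81, [333.0, 149.7]), (0.56, [299.3, 192.5])]
tip hinge [(0.8, [290.4, 175.8]), (0.74, [315.5, 148.9]), (0.4, [270.2, 196.3])]
tip case [(0.74, [293.1, 186.5]), (0.61, [325.3, 147.2])]
tip bush []
tip v_block [(0.63, [293.1, 190.1])]
tip weight [(0.42, [271.2, 195.4])]
```

Run:
```python
import cv2
a=cv2.imread("pics/top0.png")
cv2.imwrite("pics/top0z.png",cv2.resize(a[130:260,210:390],None,fx=4.4,fy=4.4,interpolation=cv2.INTER_CUBIC))
a=cv2.imread("pics/side0.png")
cv2.imwrite("pics/side0z.png",cv2.resize(a[120:250,210:390],None,fx=4.4,fy=4.4,interpolation=cv2.INTER_CUBIC))
```

```text
(no output)
```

View pics/top0.png

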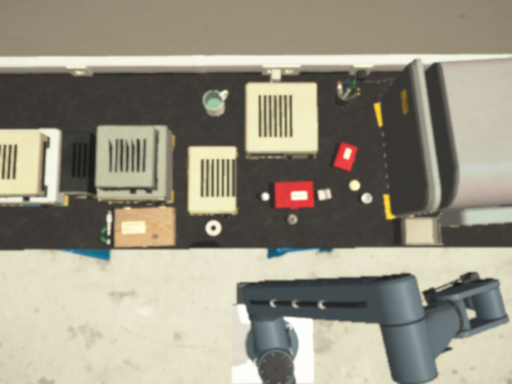

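View pics/side0.png

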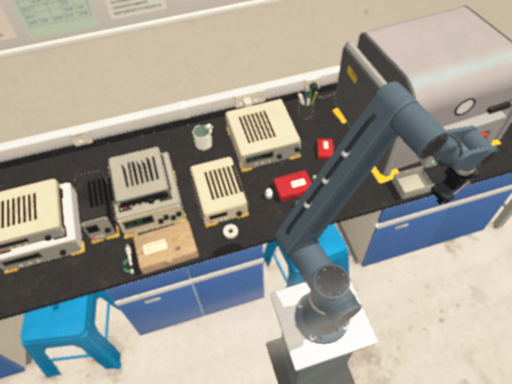

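```bash
ls pics
```

```text
side0.png
side0z.png
top0.png
top0z.png
```

View pics/top0z.png

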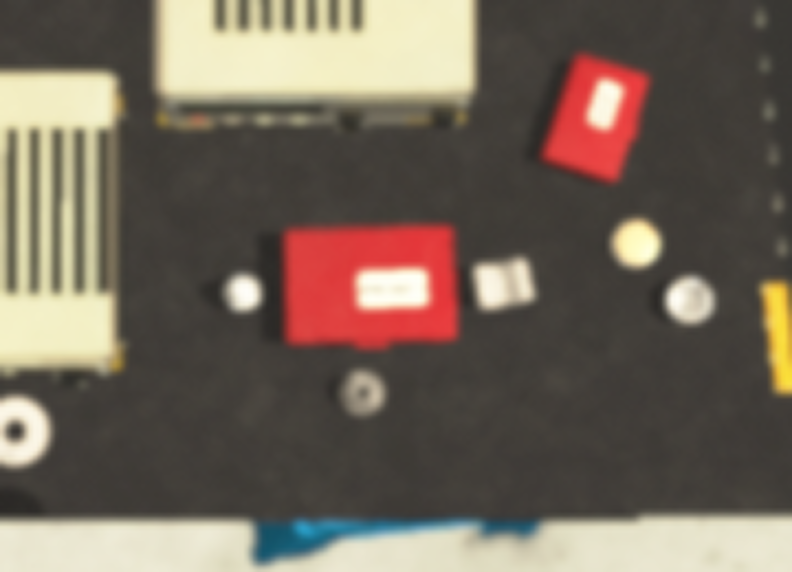

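View pics/side0z.png

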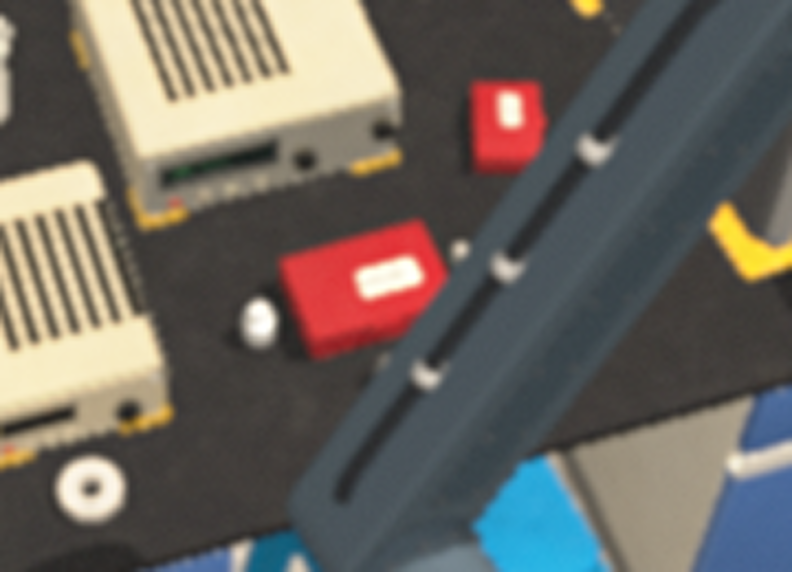

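The top view shows the large red case at about (294,195) with its lip at (294,208). The bush is at (292,219), the weight on the left at (265,196) and the V-block on the right at (324,194). The small red case at (346,156) is the wrong size. Next I'll measure from depth.

```bash
cat > h.py <<'E'
import numpy as np,cv2
def cloud(c):
    K=c["intrinsics"];z=c["z_map"].astype(float);v,u=np.mgrid[:384,:512]
    P=np.stack([(u-K[0,2])/K[0,0]*z,(v-K[1,2])/K[1,1]*z,z],-1)
    return (P-c["t"])@c["R"]
def topix(c,X):
    p=np.asarray(X)@c["R"].T+c["t"];p=p@c["intrinsics"].T;return p[...,:2]/p[...,2:]
def atz(c,uv,h):
    K=c["intrinsics"];d=np.array([(uv[0]-K[0,2])/K[0,0],(uv[1]-K[1,2])/K[1,1],1])
    o=-c["R"].T@c["t"];d=c["R"].T@d;return o+d*(h-o[2])/d[2]
E
python3 - <<'E'
from h import *
c=dict(np.load("top0.npz"));W=cloud(c);col=c["color"].astype(int)
red=((col[...,0]>130)&(col[...,1]<90)).astype(np.uint8)
n,l,st,ce=cv2.connectedComponentsWithStats(red)
for i in range(1,n):
    if st[i,4]>150:
        m=l==i;P=W[m];print(st[i],"med",np.median(P,0).round(3))
        uv=np.argwhere(m)[:,::-1].astype(np.float32)
        XY=np.array([atz(c,p,0.039)[:2] for p in uv])
        r=cv2.minAreaRect((XY*1000).astype(np.float32));print(r,cv2.boxPoints(r).round(0).tolist())
m=W[...,2]>0.008
print("h near bush");
np.set_printoptions(linewidth=200)
print((W[205:228,283:302,2]*1000).round().astype(int))
def comp(u0,u1,v0,v1,t=0.008):
    s=np.zeros(m.shape,bool);s[v0:v1,u0:u1]=True;s&=W[...,2]>t;P=W[s];print(len(P),P.min(0).round(3),P.max(0).round(3),P.mean(0).round(3))
comp(284,300,213,226);comp(258,272,188,206);comp(316,334,186,203)
print("instr"); comp(244,320,140,162,0.03); comp(185,240,145,217,.03)
for q in [(291.4,207.6)]: print(atz(c,q,.026))
print(atz(c,(280,247),0))
E
```

```text
[334 142  24  29 367] med [ 0.732 -0.3    0.026]
((740.1636962890625, -304.170166015625), (73.90255737304688, 105.89557647705078), 70.7601547241211) [[678.0, -322.0], [778.0, -357.0], [802.0, -287.0], [702.0, -252.0]]
[275 181  39  28 844] med [ 0.588 -0.082  0.038]
((586.2201538085938, -93.57433319091797), (152.5724639892578, 108.67439270019531), 89.67771911621094) [[531.0, -170.0], [640.0, -170.0], [641.0, -18.0], [532.0, -17.0]]
h near bush
[[ 35  37  37  38  37  35  43  47  37  35  45  40  37  40  38  37  37  40  42]
 [ 44  40  43  31  37  32  43  37  40  37  45  40  42  41  42  34  41  50  36]
 [ 37  35  44  38  45  32  38  44  37  35  28  35  38  33  40  31   9  19   9]
 [  9   0  -6   3   4  -3   4  42  32  30  36  46  39  42  31   0   2  -7  -1]
 [  1  -5  -6   3   2  -1  -6   3  -4  -2   5  -3   9   0   0   0   5  -3   3]
 [  5  -2   2  -8  -9   0  -1   5   1   7   4  -6  -6  -5  -5   1  -5  -7   2]
 [ -4   0   3   6   6  -4  -2   2  -3  -4   6   0   0   1   4   2   8  -6   0]
 [  2  -6  -7  -1   0  -6   4  -2   1  -3   6  11   2  -1  -2  -5  -5   3  -6]
 [  1   2  -5  -3   
[... 888 characters left out ...]
-2  -1  -1  -6   6  -1  -6   2  -3   7]
 [ -2  -2   1  -2  -8  -2  -1   5   5   3   1  -1  -5  -7  -2  -1   2   2   6]
 [ -4  -2  -8  -7   0   2   7  -5   6  -5   6   5  -8  -2   1  -3  -4  -7  -7]
 [  6   1   3   3  -5  -1  -2  -7  -4  -5   1  -5   3   6   2   0 -10  -2  -7]]
45 [ 0.473 -0.107  0.008] [ 0.514 -0.054  0.037] [ 0.489 -0.083  0.022]
49 [0.397 0.006 0.009] [0.604 0.053 1.74 ] [0.576 0.027 0.068]
111 [ 0.397 -0.238  0.009] [0.609 0.053 1.74 ] [ 0.583 -0.208  0.056]
instr
1264 [ 0.397 -0.176  0.03 ] [0.794 0.1   1.74 ] [ 0.758 -0.038  0.112]
3400 [0.397 0.053 0.03 ] [0.77  0.334 1.74 ] [0.636 0.228 0.101]
[ 0.53458946 -0.08339035  0.026     ]
[ 0.37754428 -0.0371284   0.        ]
```

```bash
cat >> h.py <<'E'
from scipy.spatial.transform import Rotation as Ro
def plan(o,target,R):
    R0=Ro.from_quat(o["tool_rot"]);d=R0.inv().apply(np.asarray(target)-o["position"])*100
    rv=(R0.inv()*R).as_rotvec();n=max(np.linalg.norm(d)/4.17,np.degrees(np.linalg.norm(rv))/7.16)
    print("t cm",d.round(2),"r",rv.round(3),"rows>=",round(n,1))
def Rax(x,y,z): return Ro.from_matrix(np.array([x,y,z]).T)
E
python3 - <<'E'
from h import *
from rig import robot
c=dict(np.load("top0.npz"));g=c["color"].astype(int)
np.set_printoptions(linewidth=200)
print(g[211:228,283:302].sum(-1))
print("bush top",atz(c,(291.7,219),.03),"mean bottom",atz(c,(291.7,219),.005))
print("red front"); print(g[203:213,284:304,0]); print(g[203:213,284:304,1])
for u in(290.,297.): print(atz(c,(u,208),.033))
for q in [(265.3,197),(324,194)]: print(atz(c,q,.035))
plan(robot.get_obs(),[.488,-.14,.12],Rax([0,1,0],[1,0,0],[0,0,-1]))
E
```

```text
[[183 180 183 183 186 188 191 191 191 189 189 188 190 193 196 195 188 186 184]
 [183 183 183 181 184 186 189 194 197 195 196 196 194 193 196 191 188 186 186]
 [185 184 178 177 180 186 205 228 245 248 237 224 206 193 188 189 185 185 186]
 [183 179 174 175 183 203 257 321 362 364 338 296 249 211 190 185 185 185 183]
 [177 173 165 163 182 231 319 412 471 477 447 401 336 263 205 185 181 180 180]
 [175 163 151 155 191 266 362 453 506 512 499 478 430 338 239 191 183 180 179]
 [171 155 142 160 219 302 392 461 480 468 474 503 492 407 284 203 181 178 175]
 [173 151 141 173 244 327 407 450 417 370 408 492 525 452 322 217 184 180 176]
 [177 157 144 181 254 328 398 426 379 329 386 498 545 471 333 220 182 176 177]
 [178 164 152 177 243 310 373 406 395 380 429 513 544 462 319 212 180 176 178]
 [182 175 165 175 223 292 354 395 413 424 457 504 503 413 283 200 178 179 180]
 [183 181 176 177 203 269 338 386 410 422 436 446 415 328 237 191 182 177 179]
 [186 185 180 177 187 228 292 345 375 382 376 355 303 242 199 185 179 179 179]
 [187 184 181 181 180 194 226 261 284 292 280 253 221 193 183 180 180 181
[... 1326 characters left out ...]
6 65 64 62 61 62 62 61 61 61 60 58 59 60 61]
 [59 61 62 62 61 61 62 60 59 59 59 59 59 59 58 56 55 56 57 57]
 [54 53 53 55 54 55 55 57 57 56 57 57 57 57 57 55 54 54 54 55]
 [51 50 51 52 54 55 56 57 59 59 58 58 59 60 59 58 57 57 57 57]
 [56 56 57 59 60 61 61 61 60 61 60 60 61 63 62 61 60 60 60 60]
 [60 59 61 61 63 64 64 62 61 61 61 62 63 64 64 63 60 60 61 61]
 [60 61 61 62 63 64 64 64 63 63 63 63 65 66 65 63 62 61 60 61]
 [61 61 61 62 62 64 65 66 66 66 66 65 65 66 64 63 62 62 62 62]]
[ 0.53245474 -0.07720889  0.033     ]
[ 0.53229594 -0.10520805  0.033     ]
[0.5770408  0.02127952 0.035     ]
[ 0.58780705 -0.21421152  0.035     ]
t cm [ 40.32 -31.65  10.25] r [ 0.     0.    -1.197] rows>= 12.5
```

>>> send_rows --deltas '[{"tx": 4,"ty": -3.1,"tz": 0.5,"rz": -0.12},{"tx": 7.5,"ty": -5.7,"tz": 1,"rz": -0.24},{"tx": 11,"ty": -8.5,"tz": 1.5,"rz": -0.36},{"tx": 14,"ty": -11,"tz": 2,"rz": -0.48},{"tx": 17,"ty": -13.3,"tz": 2.5,"rz": -0.6}]' --claw 2.0

```text
schema error: expected keys tx, ty, tz, rx, ry, rz
```

```bash
cat > st.py <<'E'
from h import *
from rig import robot
import sys
o=robot.get_obs();print(round(o["time"],2),o["position"].round(4) if hasattr(o["position"],"round") else o["position"],np.round(o["tool_rot"],3),"F",np.round(o["ft_force"],1),"q",np.round(o["q"],2),"w",o["grip_width"])
PUSH=Rax([0,1,0],[1,0,0],[0,0,-1])
def TILT(a,yaw=0): # tool z elevated: a=deg below horizontal
    a=np.radians(a);return Rax([np.sin(a),0,np.cos(a)],[0,-1,0],[np.cos(a),0,-np.sin(a)])
if len(sys.argv)>4:
    t=[float(x) for x in sys.argv[1:4]];R=PUSH if sys.argv[4]=="p" else TILT(float(sys.argv[4]))
    o={k:np.asarray(v) for k,v in o.items()};plan(o,t,R)
E
python3 st.py .488 -.14 .12 p
```

```text
1.2 [ 0.2282 -0.5818  0.2226] [0.983 0.186 0.    0.   ] F [ 0.1 -0.7  0.4] q [-1.38  0.53  1.43  0.    1.18 -0.18] w 0.08700478097392678
t cm [ 40.32 -31.65  10.25] r [ 0.     0.    -1.197] rows>= 12.5
```

>>> send_rows --deltas '[{"tx": 4,"ty": -3.1,"tz": 0.5,"rx": 0,"ry": 0,"rz": -0.12},{"tx": 7.5,"ty": -5.7,"tz": 1,"rx": 0,"ry": 0,"rz": -0.24},{"tx": 11,"ty": -8.5,"tz": 1.5,"rx": 0,"ry": 0,"rz": -0.36},{"tx": 14,"ty": -11,"tz": 2,"rx": 0,"ry": 0,"rz": -0.48},{"tx": 17,"ty": -13.3,"tz": 2.5,"rx": 0,"ry": 0,"rz": -0.6}]' --claw 2.0

```text
time: 1.62
position: [0.3339, -0.402, 0.1987]
tool_rot: [0.883, 0.47, 0.0, 0.0]
ft_force: [1.2, -0.8, -0.6]
grip_width: 0.0614
```

```bash
python3 st.py .488 -.14 .12 p
```

```text
1.62 [ 0.3339 -0.402   0.1987] [0.883 0.47  0.    0.   ] F [ 1.2 -0.8 -0.6] q [-1.09  0.42  1.71  0.    1.   -0.5 ] w 0.06144476929631399
t cm [30.34 -1.84  7.87] r [ 0.     0.    -0.592] rows>= 7.5
```

>>> send_rows --deltas '[{"tx": 4,"ty": -0.2,"tz": 1,"rx": 0,"ry": 0,"rz": -0.12},{"tx": 8,"ty": -0.5,"tz": 2,"rx": 0,"ry": 0,"rz": -0.24},{"tx": 12,"ty": -0.7,"tz": 3,"rx": 0,"ry": 0,"rz": -0.36},{"tx": 16,"ty": -0.9,"tz": 4,"rx": 0,"ry": 0,"rz": -0.48},{"tx": 20,"ty": -1.2,"tz": 5,"rx": 0,"ry": 0,"rz": -0.592}]'

```text
time: 2.03
position: [0.437, -0.2301, 0.1486]
tool_rot: [0.707, 0.707, 0.0, 0.001]
ft_force: [0.8, -1.2, 0.1]
grip_width: 0.0281
```

```bash
python3 st.py .488 -.14 .12 p
```

```text
2.03 [ 0.437  -0.2301  0.1486] [0.707 0.707 0.    0.001] F [ 0.8 -1.2  0.1] q [-0.71  0.47  1.83  0.    0.84 -0.71] w 0.02810304679607216
t cm [9.01 5.1  2.86] r [0.001 0.001 0.   ] rows>= 2.6
```

>>> send_rows --deltas '[{"tx": 3,"ty": 1.7,"tz": 1,"rx": 0,"ry": 0,"rz": 0},{"tx": 6,"ty": 3.4,"tz": 2,"rx": 0,"ry": 0,"rz": 0},{"tx": 9,"ty": 5.1,"tz": 4,"rx": 0,"ry": 0,"rz": 0},{"tx": 9,"ty": 5.1,"tz": 7,"rx": 0,"ry": 0,"rz": 0},{"tx": 9,"ty": 5.1,"tz": 10,"rx": 0,"ry": 0,"rz": 0}]'

```text
time: 2.45
position: [0.4895, -0.1401, 0.0486]
tool_rot: [0.707, 0.707, 0.001, 0.002]
ft_force: [0.3, -0.2, 0.2]
grip_width: 0.0201
```

```bash
python3 st.py .488 -.14 .004 p
python3 - <<'E'
from h import *
from rig import robot
for n in("side","top"):
    c=robot.camera(n);np.savez(n+"1.npz",**c)
    a=c["color"][:,:,::-1]
    cv2.imwrite(f"pics/{n}1z.png",cv2.resize(a[120:250,210:390],None,fx=4.4,fy=4.4,interpolation=cv2.INTER_CUBIC))
E
```

```text
2.45 [ 0.4895 -0.1401  0.0486] [0.707 0.707 0.001 0.002] F [ 0.3 -0.2  0.2] q [-0.5   0.66  1.86  0.    0.62 -0.5 ] w 0.020107497885813227
t cm [ 0.01 -0.16  4.46] r [ 0.004  0.002 -0.   ] rows>= 1.1
```

View pics/side1z.png

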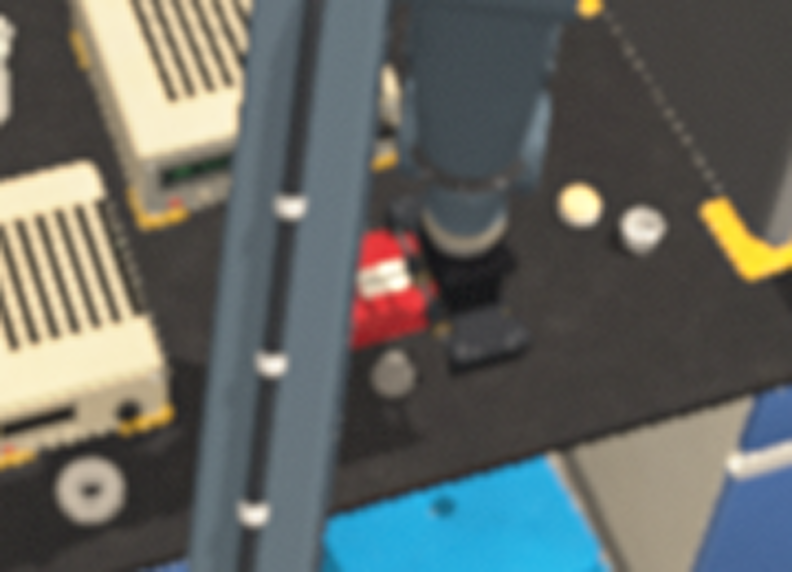

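View pics/top1z.png

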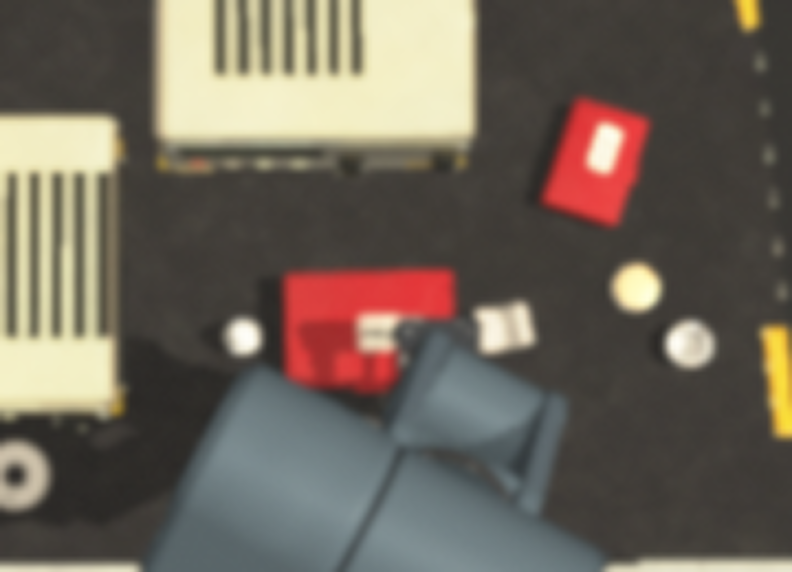

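The gripper is to the right of the bush in the side view (bush at about (393,375) in the zoom), and nothing lies beneath the fingers. I'll go down and push to the left.

>>> send_rows --deltas '[{"tx": 0,"ty": -0.1,"tz": 2.4,"rx": 0,"ry": 0,"rz": 0},{"tx": 0,"ty": -0.1,"tz": 4.0,"rx": 0,"ry": 0,"rz": 0},{"tx": 0,"ty": -0.1,"tz": 4.4,"rx": 0,"ry": 0,"rz": 0},{"tx": 0.5,"ty": -0.1,"tz": 4.4,"rx": 0,"ry": 0,"rz": 0},{"tx": 1.2,"ty": -0.1,"tz": 4.4,"rx": 0,"ry": 0,"rz": 0}]'

```text
time: 2.97
position: [0.4873, -0.1305, 0.0059]
tool_rot: [0.709, 0.705, 0.0, 0.001]
ft_force: [0.0, 0.6, 0.5]
grip_width: 0.0199
```

>>> send_rows --deltas '[{"tx": 0.6,"ty": 0,"tz": 0,"rx": 0,"ry": 0,"rz": 0},{"tx": 1.2,"ty": 0,"tz": 0,"rx": 0,"ry": 0,"rz": 0},{"tx": 1.8,"ty": 0,"tz": 0,"rx": 0,"ry": 0,"rz": 0},{"tx": 2.4,"ty": 0,"tz": 0,"rx": 0,"ry": 0,"rz": 0},{"tx": 3,"ty": 0,"tz": 0,"rx": 0,"ry": 0,"rz": 0}]'

```text
time: 3.38
position: [0.487, -0.0992, 0.0052]
tool_rot: [0.709, 0.705, 0.0, 0.001]
ft_force: [-0.3, -0.8, 0.9]
grip_width: 0.02
```

```bash
python3 st.py .488 0 .004 p
python3 - <<'E'
from h import *
from rig import robot
for n in("side",):
    c=robot.camera(n);np.savez(n+"2.npz",**c)
    a=c["color"][:,:,::-1]
    cv2.imwrite(f"pics/{n}2z.png",cv2.resize(a[120:250,210:390],None,fx=4.4,fy=4.4,interpolation=cv2.INTER_CUBIC))
E
```

```text
3.38 [ 0.487  -0.0992  0.0052] [0.709 0.705 0.    0.001] F [-0.3 -0.8  0.9] q [-0.43  0.74  1.9  -0.    0.5  -0.42] w 0.020036526272168526
t cm [9.92 0.05 0.12] r [ 0.001  0.001 -0.005] rows>= 2.4
```

View pics/side2z.png

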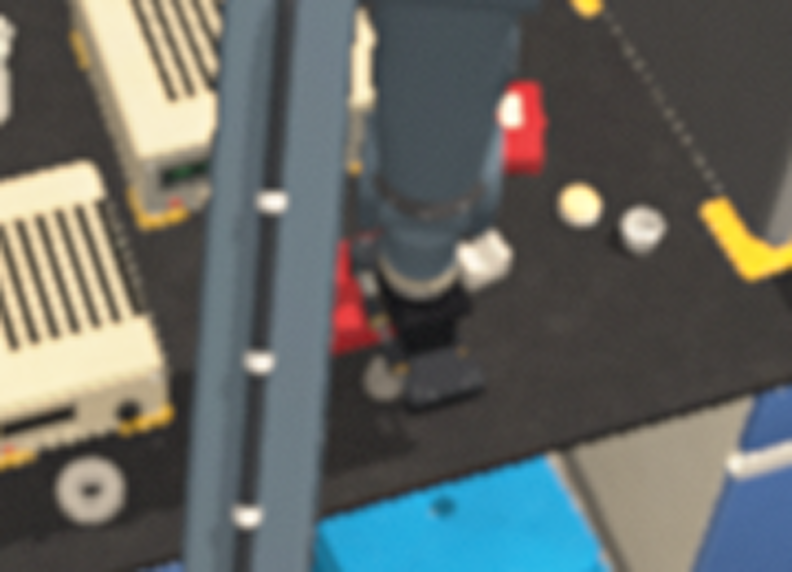

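The fingers have reached the bush and it has started to slide, still upright. I'll keep pushing.

>>> send_rows --deltas '[{"tx": 0.6,"ty": 0,"tz": 0,"rx": 0,"ry": 0,"rz": 0},{"tx": 1.2,"ty": 0,"tz": 0,"rx": 0,"ry": 0,"rz": 0},{"tx": 1.8,"ty": 0,"tz": 0,"rx": 0,"ry": 0,"rz": 0},{"tx": 2.4,"ty": 0,"tz": 0,"rx": 0,"ry": 0,"rz": 0},{"tx": 3,"ty": 0,"tz": 0,"rx": 0,"ry": 0,"rz": 0}]'

```text
time: 3.85
position: [0.4867, -0.0691, 0.0047]
tool_rot: [0.709, 0.705, -0.0, -0.0]
ft_force: [0.0, -0.9, 1.8]
grip_width: 0.02
```

>>> send_rows --deltas '[{"tx": 0.6,"ty": 0,"tz": 0,"rx": 0,"ry": 0,"rz": 0},{"tx": 1.2,"ty": 0,"tz": 0,"rx": 0,"ry": 0,"rz": 0},{"tx": 1.8,"ty": 0,"tz": 0,"rx": 0,"ry": 0,"rz": 0},{"tx": 2.4,"ty": 0,"tz": 0,"rx": 0,"ry": 0,"rz": 0},{"tx": 3,"ty": 0,"tz": 0,"rx": 0,"ry": 0,"rz": 0}]'

```text
time: 4.27
position: [0.4868, -0.0391, 0.0047]
tool_rot: [0.709, 0.705, -0.0, -0.0]
ft_force: [0.0, -1.7, 0.0]
grip_width: 0.0198
```

>>> send_rows --deltas '[{"tx": 0.6,"ty": 0,"tz": 0,"rx": 0,"ry": 0,"rz": 0},{"tx": 1.2,"ty": 0,"tz": 0,"rx": 0,"ry": 0,"rz": 0},{"tx": 1.8,"ty": 0,"tz": 0,"rx": 0,"ry": 0,"rz": 0},{"tx": 2.4,"ty": 0,"tz": 0,"rx": 0,"ry": 0,"rz": 0},{"tx": 2.7,"ty": 0,"tz": 0,"rx": 0,"ry": 0,"rz": 0}]'

```text
time: 4.68
position: [0.4868, -0.0118, 0.0047]
tool_rot: [0.709, 0.706, -0.0, -0.0]
ft_force: [-0.5, -1.1, 1.2]
grip_width: 0.0198
```

>>> send_rows --deltas '[{"tx": 0.2,"ty": 0,"tz": 0,"rx": 0,"ry": 0,"rz": 0},{"tx": -0.5,"ty": 0,"tz": 0,"rx": 0,"ry": 0,"rz": 0},{"tx": -2,"ty": 0,"tz": -0.5,"rx": 0,"ry": 0,"rz": 0},{"tx": -3,"ty": 0,"tz": -3,"rx": 0,"ry": 0,"rz": 0},{"tx": -5,"ty": -1,"tz": -6,"rx": 0,"ry": 0,"rz": 0}]' --claw 0

```text
time: 5.1
position: [0.4771, -0.0629, 0.0639]
tool_rot: [0.709, 0.706, -0.0, -0.001]
ft_force: [1.2, -0.0, 0.3]
grip_width: 0.0015
```

```bash
python3 st.py .47 -.093 .10 45
python3 - <<'E'
from h import *
from rig import robot
for n in("side",'top'):
    c=robot.camera(n);np.savez(n+"3.npz",**c)
    a=c["color"][:,:,::-1]
    cv2.imwrite(f"pics/{n}3z.png",cv2.resize(a[120:250,210:390],None,fx=4.4,fy=4.4,interpolation=cv2.INTER_CUBIC))
E
```

```text
5.1 [ 0.4771 -0.0629  0.0639] [ 0.709  0.706 -0.    -0.001] F [ 1.2 -0.   0.3] q [-0.36  0.61  1.92  0.    0.61 -0.36] w 0.0015084651989044034
t cm [-3.01 -0.7  -3.61] r [-0.615  0.615  1.478] rows>= 13.7
```

View pics/side3z.png

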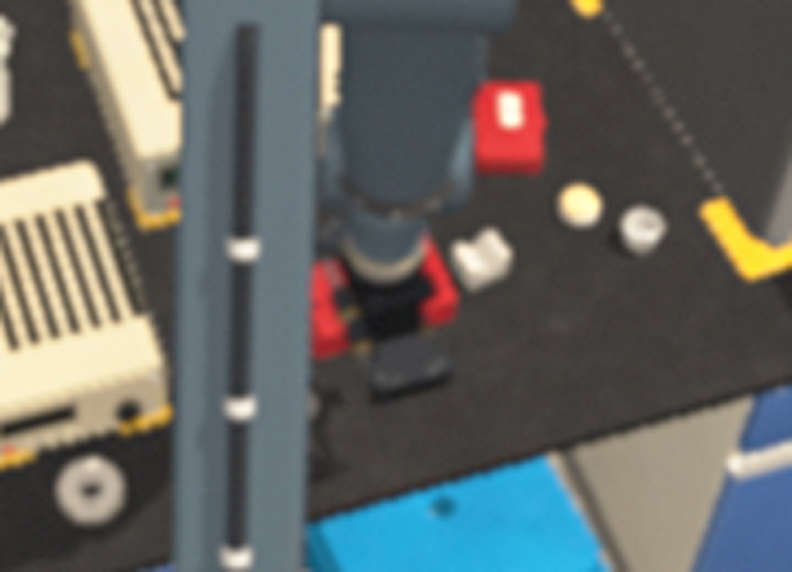

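View pics/top3z.png

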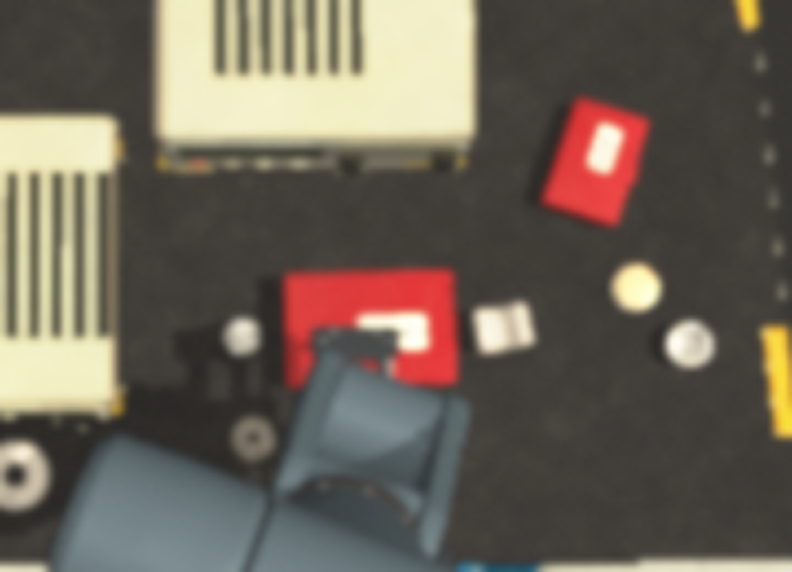

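>>> send_rows --deltas '[{"tx": -0.6,"ty": 0.6,"tz": -2.5,"rx": -0.045,"ry": 0.045,"rz": 0.1},{"tx": -1.2,"ty": 1.2,"tz": -5,"rx": -0.09,"ry": 0.09,"rz": 0.21},{"tx": -1.8,"ty": 1.8,"tz": -7,"rx": -0.135,"ry": 0.135,"rz": 0.32},{"tx": -2.4,"ty": 2,"tz": -8,"rx": -0.18,"ry": 0.18,"rz": 0.43},{"tx": -3,"ty": 2,"tz": -9,"rx": -0.225,"ry": 0.225,"rz": 0.54}]'

```text
time: 5.62
position: [0.4978, -0.0941, 0.1557]
tool_rot: [0.861, 0.483, 0.156, 0.002]
ft_force: [0.4, 0.6, -1.0]
grip_width: 0.0006
```

```bash
python3 st.py .5 -.093 .15 45
```

```text
5.62 [ 0.4978 -0.0941  0.1557] [0.861 0.483 0.156 0.002] F [ 0.4  0.6 -1. ] q [-0.58  0.42  1.97  0.47  0.65 -0.39] w 0.0006232689770622246
t cm [0.05 0.03 0.62] r [-0.386  0.389  0.94 ] rows>= 8.7
```

>>> send_rows --deltas '[{"tx": 0,"ty": 0,"tz": 0,"rx": -0.043,"ry": 0.043,"rz": 0.105},{"tx": 0,"ty": 0,"tz": 0,"rx": -0.086,"ry": 0.087,"rz": 0.21},{"tx": 0,"ty": 0,"tz": 0,"rx": -0.13,"ry": 0.13,"rz": 0.315},{"tx": 0,"ty": 0,"tz": 0,"rx": -0.172,"ry": 0.173,"rz": 0.42},{"tx": 0,"ty": 0,"tz": 0,"rx": -0.216,"ry": 0.216,"rz": 0.525}]'

```text
time: 6.03
position: [0.4961, -0.0928, 0.1543]
tool_rot: [0.929, 0.236, 0.285, -0.0]
ft_force: [1.0, 0.8, 0.5]
grip_width: 0.0006
```

```bash
python3 st.py .5 -.093 .12 45
```

```text
6.03 [ 0.4961 -0.0928  0.1543] [ 0.929  0.236  0.285 -0.   ] F [1.  0.8 0.5] q [-0.69  0.44  2.19  1.28  0.48 -0.78] w 0.000615955002248368
t cm [-1.55 -0.27  3.07] r [-0.183  0.186  0.44 ] rows>= 4.1
```

>>> send_rows --deltas '[{"tx": -0.5,"ty": 0,"tz": 1,"rx": -0.045,"ry": 0.045,"rz": 0.11},{"tx": -1,"ty": -0.1,"tz": 2,"rx": -0.09,"ry": 0.09,"rz": 0.22},{"tx": -1.5,"ty": -0.2,"tz": 3,"rx": -0.135,"ry": 0.135,"rz": 0.33},{"tx": -1.5,"ty": -0.3,"tz": 3,"rx": -0.183,"ry": 0.186,"rz": 0.44},{"tx": -1.5,"ty": -0.3,"tz": 3,"rx": -0.183,"ry": 0.186,"rz": 0.44}]'

```text
time: 6.45
position: [0.5012, -0.0917, 0.1211]
tool_rot: [0.93, 0.062, 0.363, -0.006]
ft_force: [1.1, 1.0, -0.2]
grip_width: 0.0006
```

```bash
python3 st.py .495 -.093 .03 45
```

```text
6.45 [ 0.5012 -0.0917  0.1211] [ 0.93   0.062  0.363 -0.006] F [ 1.1  1.  -0.2] q [-0.71  0.63  2.35  2.19  0.64 -1.43] w 0.000597519486074388
t cm [-6.62 -0.25  6.28] r [-0.059  0.041  0.11 ] rows>= 2.2
```

```bash
cat > fk.py <<'E'
import numpy as np
from scipy.spatial.transform import Rotation as Ro
from scipy.optimize import least_squares
D=[([-1.375,.528,1.434,0,1.181,-.178],[.2282,-.5818,.2226],[.983,.186,0,0]),
([-1.09,.42,1.71,0,1.,-.5],[.3339,-.402,.1987],[.883,.47,0,0]),
([-.71,.47,1.83,0,.84,-.71],[.437,-.2301,.1486],[.707,.707,0,.001]),
([-.5,.66,1.86,0,.62,-.5],[.4895,-.1401,.0486],[.707,.707,.001,.002]),
([-.43,.74,1.9,0,.5,-.42],[.487,-.0992,.0052],[.709,.705,0,.001]),
([-.36,.61,1.92,0,.61,-.36],[.4771,-.0629,.0639],[.709,.706,0,-.001]),
([-.58,.42,1.97,.47,.65,-.39],[.4978,-.0941,.1557],[.861,.483,.156,.002]),
([-.69,.44,2.19,1.28,.48,-.78],[.4961,-.0928,.1543],[.929,.236,.285,0]),
([-.71,.63,2.35,2.19,.64,-1.43],[.5012,-.0917,.1211],[.93,.062,.363,-.006])]
def E(a,t): return Ro.from_euler(a,t)
def fk(q,p):
    a,b,h,L,d,e,s=p
    R=E('z',q[0]);P=np.array([0,0,h])+R.apply([0,d,0])
    R=R*E('y',q[1]);P=P+R.apply([0,0,a]);R=R*E('y',q[2]);P=P+R.apply([e,0,b])
    R=R*E('z',q[3])*E('y',q[4])*E('z',q[5]);P=P+R.apply([0,0,L]);return P,R
O=E('z',s0) if (s0:=0) else None
def res(p,off):
    out=[]
    for q,P,Q in D:
        P1,R1=fk(q,p);out+=list((P1-P)*1)
        R1=R1*off;out+=list((Ro.from_quat(Q).inv()*R1).as_rotvec()*.1)
    return np.array(out)
P0=[.4,.4,.2,.25,.1,0,0]
if __name__=="__main__":
    for oz in(0,np.pi/2,-np.pi/2,np.pi):
        r=least_squares(res,P0,args=(E('z',oz),));print(oz,r.cost,r.x.round(4),np.abs(r.fun).max())
E
python3 fk.py
```

```text
0 0.11122414522462948 [0.5907 0.3895 0.2696 0.3039 0.1105 0.115  0.    ] 0.15806870521099367
1.5707963267948966 2.4757959647206844e-05 [0.5908 0.3894 0.2695 0.3039 0.1105 0.115  0.    ] 0.002620074239798875
-1.5707963267948966 0.4432981415989858 [0.5907 0.3895 0.2696 0.3039 0.1105 0.115  0.    ] 0.3141592461236157
3.141592653589793 0.11089098159337496 [0.5907 0.3895 0.2696 0.3039 0.1105 0.115  0.    ] 0.15751391100522394
```

```bash
cat > ik.py <<'E'
from fk import *
p=[.5908,.3894,.2695,.3039,.1105,.115,0];off=E('z',np.pi/2)
lo=np.array([-3.08,-.75,.22,-1.43,0,-2.85]);hi=np.array([3.08,2.2,2.44,4.57,2.65,2.85])
def ik(P,R,q0):
    def f(q):
        a,b=fk(q,p);return np.r_[a-P,(R.inv()*(b*off)).as_rotvec()*.3, (q-q0)*1e-5]
    r=least_squares(f,np.clip(q0,lo+1e-3,hi-1e-3),bounds=(lo,hi));return r.x,np.abs(r.fun[:6]).max()
def tool(a,w):
    a=np.radians(a);R=Ro.from_matrix(np.array([[np.sin(a),0,np.cos(a)],[0,-1,0],[np.cos(a),0,-np.sin(a)]]).T)
    return E('z',np.radians(w))*R
E
cat > sc.py <<'E'
from ik import *
import itertools
H=np.array([.640,-.093,.029])
def corners(): # desired front-corner positions
    L=[[.522,-.093,.016],[.536,-.093,.016],[.536,-.093,.03]]
    for th in np.arange(.2,1.85,.2): L.append(H+97*1e-3*np.array([-np.cos(th),0,np.sin(th)]))
    return np.array(L)
for a in(35,45,55,60,65,70):
  for w in(0,-15,15):
    R=tool(a,w)
    for s in([-.7,.7,2.2,2.2,.6,-1.4],[-.4,.6,1.9,0,.6,1.2],[-.2,.6,1.9,-.5,.6,1.4],[-.4,.6,2.,3.1,.6,-1.8]):
        q=np.array(s);es=[];qs=[]
        for c in corners():
            P=c-R.apply([.0095,0,0]);q,e=ik(P,R,q);es.append(e);qs.append(q)
        if max(es)<.003: print(a,w,"err",round(max(es),4),"q0",qs[0].round(2),"q3max",max(x[2] for x in qs).round(2),"end",qs[-1].round(2),"q5min",min(x[4] for x in qs).round(2),"jump",np.abs(np.diff(qs,axis=0)).max().round(2))
E
python3 sc.py
```

```text
35 0 err 0.0 q0 [-0.74  1.25  2.44  2.55  1.39 -1.93] q3max 2.44 end [-0.49  0.76  2.1   2.52  0.73 -1.38] q5min 0.73 jump 0.08
35 0 err 0.0 q0 [-0.74  1.25  2.44  2.55  1.39 -1.93] q3max 2.44 end [-0.49  0.76  2.1   2.52  0.73 -1.38] q5min 0.73 jump 0.08
35 0 err 0.0 q0 [-0.74  1.25  2.44  2.55  1.39 -1.93] q3max 2.44 end [-0.49  0.76  2.1   2.52  0.73 -1.38] q5min 0.73 jump 0.08
35 15 err 0.0 q0 [-0.88  1.15  2.34  2.18  1.14 -1.92] q3max 2.34 end [-0.62  0.77  2.03  2.02  0.77 -1.19] q5min 0.77 jump 0.09
35 15 err 0.0 q0 [-0.88  1.15  2.34  2.18  1.14 -1.92] q3max 2.34 end [-0.62  0.77  2.03  2.02  0.77 -1.19] q5min 0.77 jump 0.09
35 15 err 0.0 q0 [-0.88  1.15  2.34  2.18  1.14 -1.92] q3max 2.34 end [-0.62  0.77  2.03  2.02  0.77 -1.19] q5min 0.77 jump 0.09
35 15 err 0.0 q0 [-0.88  1.15  2.34  2.18  1.14 -1.92] q3max 2.34 end [-0.62  0.77  2.03  2.02  0.77 -1.19] q5min 0.77 jump 0.09
45 0 err 0.0 q0 [-0.66  1.04  2.37  2.6   1.01 -1.77] q3max 2.37 end [-0.46  0.67  2.01  2.26  0.42 -1.07] q5min 0.42 jump 0.08
45 0 err 0.0 q0 [-0.66  1.04  2.37  2.6   1.01 -1.77] q3max 2.37 end [-0
[... 6303 characters left out ...]
.31  0.61  1.71  0.04  0.48  1.49] q5min 0.05 jump 0.71
70 -15 err 0.0 q0 [-0.42  0.74  2.1   2.32  0.07 -0.9 ] q3max 2.1 end [-0.31  0.61  1.71  0.04  0.48  1.49] q5min 0.05 jump 0.71
70 15 err 0.0 q0 [-0.55  0.74  2.07  1.27  0.26 -0.46] q3max 2.07 end [-0.41  0.62  1.68  0.39  0.6   0.6 ] q5min 0.26 jump 0.19
70 15 err 0.0 q0 [-0.55  0.74  2.07  1.27  0.26 -0.46] q3max 2.07 end [-0.41  0.62  1.68  0.39  0.6   0.6 ] q5min 0.26 jump 0.19
70 15 err 0.0 q0 [-0.55  0.74  2.07  1.27  0.26 -0.46] q3max 2.07 end [-0.41  0.62  1.68  0.39  0.6   0.6 ] q5min 0.26 jump 0.19
70 15 err 0.0 q0 [-0.55  0.74  2.07  1.27  0.26 -0.46] q3max 2.07 end [-0.41  0.62  1.68  0.39  0.6   0.6 ] q5min 0.26 jump 0.19
```

```bash
python3 st.py .510 -.093 .05 45
```

```text
6.45 [ 0.5012 -0.0917  0.1211] [ 0.93   0.062  0.363 -0.006] F [ 1.1  1.  -0.2] q [-0.71  0.63  2.35  2.19  0.64 -1.43] w 0.000597519486074388
t cm [-4.17 -0.    5.82] r [-0.059  0.041  0.11 ] rows>= 1.7
```

>>> send_rows --deltas '[{"tx": -1,"ty": 0,"tz": 1.5,"rx": -0.03,"ry": 0.02,"rz": 0.055},{"tx": -2,"ty": 0,"tz": 3,"rx": -0.059,"ry": 0.041,"rz": 0.11},{"tx": -3,"ty": 0,"tz": 4.5,"rx": -0.059,"ry": 0.041,"rz": 0.11},{"tx": -4.2,"ty": 0,"tz": 5.8,"rx": -0.059,"ry": 0.041,"rz": 0.11},{"tx": -4.2,"ty": 0,"tz": 5.8,"rx": -0.059,"ry": 0.041,"rz": 0.11}]'

```text
time: 6.87
position: [0.5089, -0.0916, 0.0465]
tool_rot: [0.925, 0.001, 0.38, -0.002]
ft_force: [-0.2, 0.8, -0.4]
grip_width: 0.0005
```

```bash
python3 st.py .512 -.093 .011 45;  python3 - <<'E'
from h import *
from rig import robot
for n in("side",'top'):
    c=robot.camera(n);np.savez(n+"4.npz",**c)
    a=c["color"][:,:,::-1]
    cv2.imwrite(f"pics/{n}4z.png",cv2.resize(a[120:250,210:390],None,fx=4.4,fy=4.4,interpolation=cv2.INTER_CUBIC))
E
```

```text
6.87 [ 0.5089 -0.0916  0.0465] [ 0.925  0.001  0.38  -0.002] F [-0.2  0.8 -0.4] q [-0.67  0.92  2.39  2.55  0.92 -1.7 ] w 0.0004920622437718749
t cm [-2.28  0.15  2.74] r [-0.005  0.006  0.   ] rows>= 0.9
```

View pics/side4z.png

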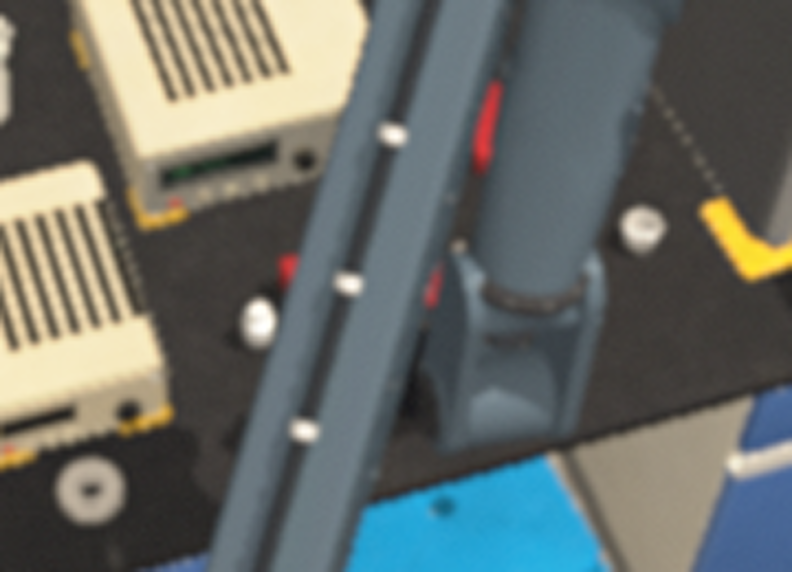

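View pics/top4z.png

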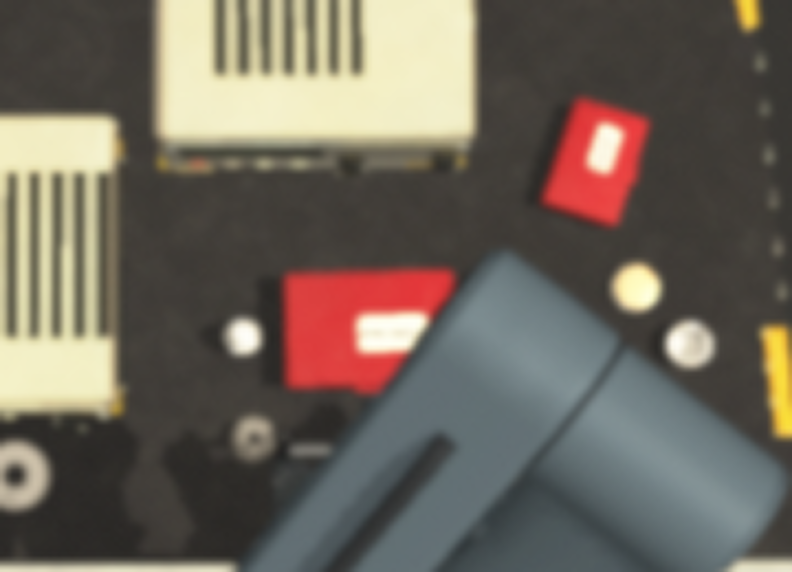

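Both the bush (zoom (253,438)) and the case are where they should be, and the fingers are in front of the lip. I'll lower the fingertips and creep in under it.

>>> send_rows --deltas '[{"tx": -1,"ty": 0.1,"tz": 1.2,"rx": -0.005,"ry": 0.006,"rz": 0},{"tx": -2,"ty": 0.1,"tz": 2.4,"rx": -0.005,"ry": 0.006,"rz": 0},{"tx": -2.3,"ty": 0.1,"tz": 2.7,"rx": -0.005,"ry": 0.006,"rz": 0},{"tx": -2.3,"ty": 0.1,"tz": 2.7,"rx": -0.005,"ry": 0.006,"rz": 0}]'

```text
time: 7.3
position: [0.5128, -0.0929, 0.0159]
tool_rot: [0.923, 0.001, 0.386, 0.001]
ft_force: [-0.2, 0.3, 0.2]
grip_width: 0.0004
```

```bash
python3 st.py .527 -.093 .012 45
python3 - <<'E'
from h import *
for n in("top0","top4"):
    c=dict(np.load(n+".npz"));g=c["color"][...,0].astype(int)
    # lid front edge left part cols 276-284 (x), subpixel where red=145
    o=[]
    off=[]
    for u in list(range(278,288))+([292,293,294,295] if n=="top0" else []):
        col=g[195:215,u];i=np.where(col>145)[0].max();f=195+i+(col[i]-145)/(col[i]-col[i+1]);o.append((u,round(f,2)))
        off.append(atz(c,(u,f),.036 if u>290 else .034)[0].round(4))
    print(n,o,off)
    r=[]
    for u in range(278,300):
        col=g[170:200,u];i=np.where(col>145)[0].min();f=170+i-(col[i]-145)/(col[i]-col[i-1]);r.append(atz(c,(u,f),.039)[0].round(4))
    print(r)
E
```

```text
7.3 [ 0.5128 -0.0929  0.0159] [0.923 0.001 0.386 0.001] F [-0.2  0.3  0.2] q [-0.67  1.03  2.38  2.6   1.02 -1.77] w 0.0003678022146806443
t cm [0.72 0.01 1.28] r [ 0.002 -0.007  0.004] rows>= 0.4
top0 [(278, np.float64(207.65)), (279, np.float64(207.66)), (280, np.float64(207.64)), (281, np.float64(207.55)), (282, np.float64(207.44)), (283, np.float64(207.38)), (284, np.float64(207.36)), (285, np.float64(207.35)), (286, np.float64(207.35)), (287, np.float64(207.36)), (292, np.float64(208.6)), (293, np.float64(208.65)), (294, np.float64(208.64)), (295, np.float64(208.63))] [np.float64(0.5341), np.float64(0.534), np.float64(0.534), np.float64(0.5344), np.float64(0.5348), np.float64(0.535), np.float64(0.5351), np.float64(0.5351), np.float64(0.5351), np.float64(0.535), np.float64(0.5298), np.float64(0.5295), np.float64(0.5296), np.float64(0.5296)]
[np.float64(0.6381), np.float64(0.6383), np.float64(0.6385), np.float64(0.6386), np.float64(0.6386), np.float64(0.6386), np.float64(0.6386), np.float64(0.6387), np.float64(0.639), np.float64(0.6392), np.float64(0.6393), np.float64(0.6394), np.
[... 409 characters left out ...]
207.34)), (286, np.float64(207.34)), (287, np.float64(207.34))] [np.float64(0.5341), np.float64(0.534), np.float64(0.534), np.float64(0.5344), np.float64(0.5348), np.float64(0.535), np.float64(0.5351), np.float64(0.5351), np.float64(0.5351), np.float64(0.5351)]
[np.float64(0.638), np.float64(0.6383), np.float64(0.6385), np.float64(0.6386), np.float64(0.6386), np.float64(0.6385), np.float64(0.6386), np.float64(0.6387), np.float64(0.639), np.float64(0.6392), np.float64(0.6393), np.float64(0.6393), np.float64(0.6394), np.float64(0.6395), np.float64(0.6396), np.float64(0.6396), np.float64(0.6395), np.float64(0.6395), np.float64(0.6396), np.float64(0.6399), np.float64(0.6401), np.float64(0.6404)]
```

>>> send_rows --deltas '[{"tx": -0.3,"ty": 0,"tz": 0.3,"rx": 0,"ry": 0,"rz": 0},{"tx": 0,"ty": 0,"tz": 0.6,"rx": 0,"ry": 0,"rz": 0},{"tx": 0.3,"ty": 0,"tz": 0.9,"rx": 0,"ry": 0,"rz": 0},{"tx": 0.5,"ty": 0,"tz": 1.1,"rx": 0,"ry": 0,"rz": 0},{"tx": 0.5,"ty": 0,"tz": 1.1,"rx": 0,"ry": 0,"rz": 0}]'

```text
time: 7.72
position: [0.5251, -0.0928, 0.0125]
tool_rot: [0.922, 0.002, 0.387, 0.002]
ft_force: [1.0, -0.2, 0.3]
grip_width: 0.0003
```

```bash
python3 st.py .529 -.093 .012 45
```

```text
7.72 [ 0.5251 -0.0928  0.0125] [0.922 0.002 0.387 0.002] F [ 1.  -0.2  0.3] q [-0.64  1.02  2.35  2.6   0.98 -1.74] w 0.00034238824023450265
t cm [0.24 0.02 0.31] r [ 0.002 -0.009  0.006] rows>= 0.1
```

>>> send_rows --deltas '[{"tx": 0.1,"ty": 0,"tz": 0.12,"rx": 0,"ry": 0,"rz": 0},{"tx": 0.2,"ty": 0,"tz": 0.2,"rx": 0,"ry": 0,"rz": 0},{"tx": 0.26,"ty": 0,"tz": 0.3,"rx": 0,"ry": 0,"rz": 0},{"tx": 0.26,"ty": 0,"tz": 0.3,"rx": 0,"ry": 0,"rz": 0}]'

```text
time: 8.05
position: [0.5279, -0.0925, 0.0113]
tool_rot: [0.923, 0.001, 0.385, 0.001]
ft_force: [-0.7, -1.4, -0.2]
grip_width: 0.0004
```

```bash
python3 st.py .529 -.093 .03 45
```

```text
8.05 [ 0.5279 -0.0925  0.0113] [0.923 0.001 0.385 0.001] F [-0.7 -1.4 -0.2] q [-0.64  1.02  2.34  2.6   0.97 -1.73] w 0.00043214250898814194
t cm [ 1.41  0.05 -1.24] r [ 0.001 -0.006  0.004] rows>= 0.5
```

>>> send_rows --deltas '[{"tx": 0.11,"ty": 0,"tz": 0.11,"rx": 0,"ry": 0,"rz": 0},{"tx": 0.45,"ty": 0,"tz": -0.25,"rx": 0,"ry": 0,"rz": 0},{"tx": 0.9,"ty": 0,"tz": -0.7,"rx": 0,"ry": 0,"rz": 0},{"tx": 1.5,"ty": 0,"tz": -1.2,"rx": 0,"ry": 0,"rz": 0},{"tx": 2.1,"ty": 0,"tz": -1.6,"rx": 0,"ry": 0,"rz": 0}]'

```text
time: 8.47
position: [0.531, -0.0923, 0.038]
tool_rot: [0.923, 0.001, 0.385, 0.001]
ft_force: [-1.4, 0.9, -1.0]
grip_width: 0.0001
```

```bash
python3 st.py .529 -.093 .05 45;  python3 - <<'E'
from h import *
from rig import robot
for n in("side",'top'):
    c=robot.camera(n);np.savez(n+"5.npz",**c)
    a=c["color"][:,:,::-1]
    cv2.imwrite(f"pics/{n}5z.png",cv2.resize(a[120:250,210:390],None,fx=4.4,fy=4.4,interpolation=cv2.INTER_CUBIC))
    W=cloud(c);print(n)
    if n=="top":print((W[184:209,276:288:3,2]*1000).round().astype(int).tolist())
E
```

```text
8.47 [ 0.531  -0.0923  0.038 ] [0.923 0.001 0.385 0.001] F [-1.4  0.9 -1. ] q [-0.63  0.93  2.34  2.58  0.9  -1.67] w 5.99028939541946e-05
t cm [ 0.72  0.07 -0.99] r [ 0.001 -0.006  0.003] rows>= 0.3
side
top
[[42, 35, 46, 36], [39, 46, 50, 39], [46, 39, 38, 41], [41, 39, 41, 43], [42, 41, 55, 42], [44, 43, 48, 49], [49, 42, 51, 46], [48, 50, 47, 41], [46, 57, 51, 53], [59, 52, 50, 46], [51, 56, 50, 56], [52, 46, 49, 52], [59, 54, 57, 48], [60, 56, 57, 57], [54, 52, 63, 53], [52, 53, 53, 62], [55, 61, 53, 70], [57, 50, 64, 58], [59, 60, 65, 63], [65, 67, 62, 66], [61, 54, 66, 60], [67, 58, 59, 59], [6, 5, 10, 9], [25, 24, 24, 31], [-1, 6, 5, -3]]
```

View pics/side5z.png

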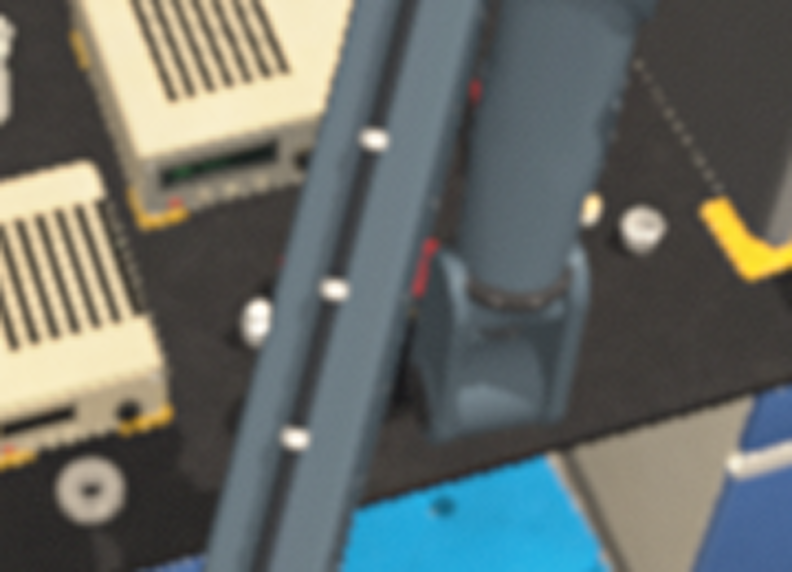

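View pics/top5z.png

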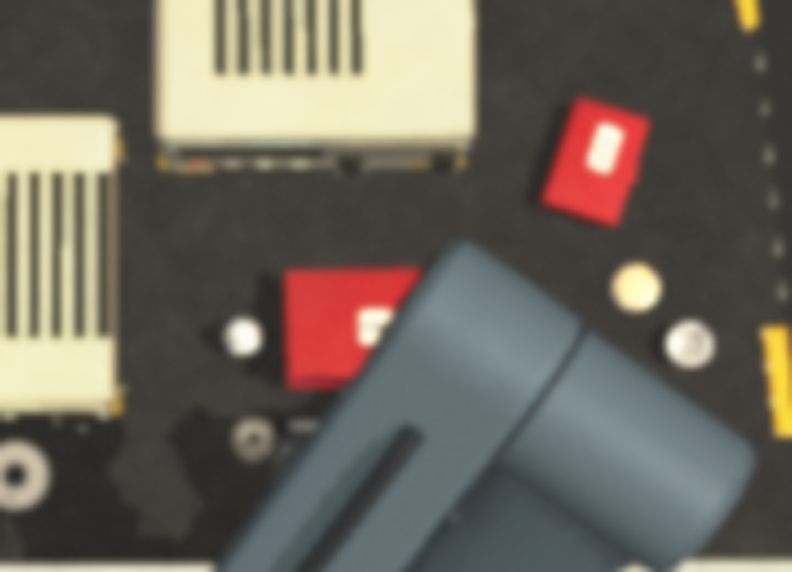

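The lid is clearly up: its front is at about 63 mm in the depth map, so θ≈0.22. The case and bush haven't moved. Next I'll follow the arc slowly.

>>> send_rows --deltas '[{"tx": 1.2,"ty": 0,"tz": -0.35,"rx": 0,"ry": 0,"rz": 0},{"tx": 2.4,"ty": 0,"tz": -0.7,"rx": 0,"ry": 0,"rz": 0},{"tx": 3.4,"ty": 0,"tz": -1.0,"rx": 0,"ry": 0,"rz": 0},{"tx": 4.3,"ty": 0,"tz": -1.2,"rx": 0,"ry": 0,"rz": 0},{"tx": 5.2,"ty": 0,"tz": -1.35,"rx": 0,"ry": 0,"rz": 0}]'

```text
time: 8.98
position: [0.5588, -0.0924, 0.0848]
tool_rot: [0.922, 0.002, 0.386, 0.002]
ft_force: [-0.1, 0.7, -0.6]
grip_width: 0.0004
```

```bash
python3 st.py .5804 -.093 .1039 45;  python3 - <<'E'
from h import *
from rig import robot
for n in('top',):
    c=robot.camera(n);np.savez(n+"6.npz",**c)
    a=c["color"][:,:,::-1]
    cv2.imwrite(f"pics/{n}6z.png",cv2.resize(a[120:250,210:390],None,fx=4.4,fy=4.4,interpolation=cv2.INTER_CUBIC))
    W=cloud(c);print(n)
    print((W[180:209,276:288:3]*1000).round().astype(int)[:,1,::2].tolist())
E
```

```text
8.98 [ 0.5588 -0.0924  0.0848] [0.922 0.002 0.386 0.002] F [-0.1  0.7 -0.6] q [-0.58  0.76  2.27  2.49  0.7  -1.48] w 0.0004439545230876191
t cm [2.87 0.07 0.2 ] r [ 0.002 -0.008  0.004] rows>= 0.7
top
[[651, 0], [641, 35], [636, 46], [631, 51], [627, 50], [622, 60], [617, 65], [613, 67], [609, 69], [605, 68], [599, 80], [596, 74], [590, 90], [586, 92], [582, 99], [577, 104], [573, 105], [569, 105], [566, 104], [571, 16], [567, 13], [564, 5], [560, 4], [555, 8], [552, -2], [485, 727], [481, 744], [478, 745], [476, 748]]
```

View pics/top6z.png

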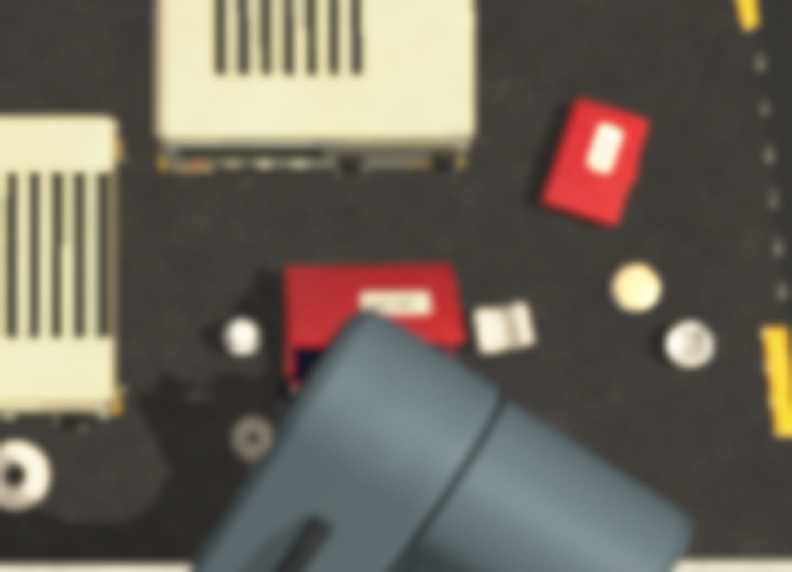

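The lid is at about 0.75 rad and the tray shows beneath it. I'll carry on along the arc.

>>> send_rows --deltas '[{"tx": 1.4,"ty": 0,"tz": 0,"rx": 0,"ry": 0,"rz": 0},{"tx": 2.8,"ty": 0,"tz": 0.2,"rx": 0,"ry": 0,"rz": 0},{"tx": 4.2,"ty": 0,"tz": 0.6,"rx": 0,"ry": 0,"rz": 0},{"tx": 5.5,"ty": 0,"tz": 1.2,"rx": 0,"ry": 0,"rz": 0},{"tx": 6.3,"ty": 0,"tz": 1.7,"rx": 0,"ry": 0,"rz": 0}]'

```text
time: 9.45
position: [0.6162, -0.0922, 0.1181]
tool_rot: [0.922, 0.002, 0.387, 0.002]
ft_force: [-0.1, 0.3, -0.5]
grip_width: 0.0008
```

```bash
python3 st.py .6528 -.093 .1175 45;  python3 - <<'E'
from h import *
from rig import robot
for n in('top','side'):
    c=robot.camera(n);np.savez(n+"7.npz",**c)
    a=c["color"][:,:,::-1]
    cv2.imwrite(f"pics/{n}7z.png",cv2.resize(a[120:250,210:390],None,fx=4.4,fy=4.4,interpolation=cv2.INTER_CUBIC))
E
```

```text
9.45 [ 0.6162 -0.0922  0.1181] [0.922 0.002 0.387 0.002] F [-0.1  0.3 -0.5] q [-0.5   0.66  2.12  2.35  0.5  -1.21] w 0.0007818217192429648
t cm [2.52 0.09 2.66] r [ 0.002 -0.01   0.005] rows>= 0.9
```

View pics/top7z.png

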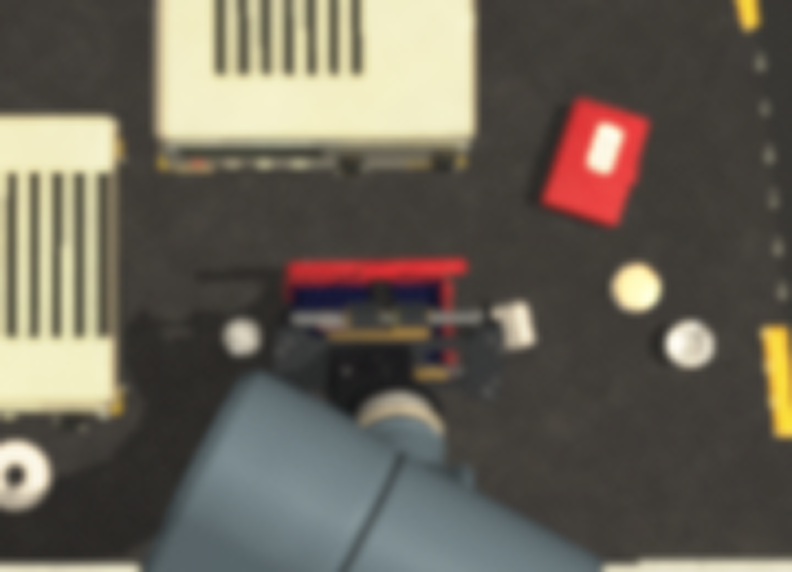

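View pics/side7z.png

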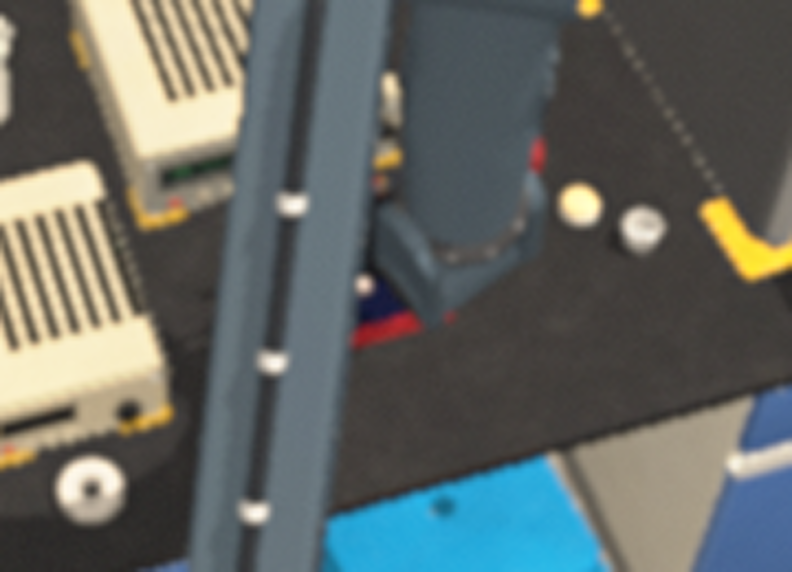

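The lid is near upright and the case hasn't shifted. I'll push it slowly past the upright.

>>> send_rows --deltas '[{"tx": 0.5,"ty": 0,"tz": 0.5,"rx": 0,"ry": 0,"rz": 0},{"tx": 1.0,"ty": 0,"tz": 1.0,"rx": 0,"ry": 0,"rz": 0},{"tx": 1.5,"ty": 0,"tz": 1.5,"rx": 0,"ry": 0,"rz": 0},{"tx": 2.0,"ty": 0,"tz": 2.0,"rx": 0,"ry": 0,"rz": 0},{"tx": 2.4,"ty": 0,"tz": 2.5,"rx": 0,"ry": 0,"rz": 0}]'

```text
time: 9.97
position: [0.6501, -0.0922, 0.1161]
tool_rot: [0.923, 0.001, 0.386, 0.001]
ft_force: [-0.4, -0.5, 0.1]
grip_width: 0.0008
```

>>> send_rows --deltas '[{"tx": 0.2,"ty": 0,"tz": 0.4,"rx": 0,"ry": 0,"rz": 0},{"tx": 0.4,"ty": 0,"tz": 0.7,"rx": 0,"ry": 0,"rz": 0},{"tx": 0.4,"ty": 0,"tz": 0.7,"rx": 0,"ry": 0,"rz": 0}]'

```text
time: 10.22
position: [0.6578, -0.0921, 0.1141]
tool_rot: [0.923, 0.002, 0.386, 0.001]
ft_force: [-0.9, 0.7, -0.1]
grip_width: 0.0006
```

```bash
python3 st.py .6 -.093 .2 45;  python3 - <<'E'
from h import *
from rig import robot
for n in('top',):
    c=robot.camera(n);np.savez(n+"8.npz",**c)
    a=c["color"][:,:,::-1]
    cv2.imwrite(f"pics/{n}8z.png",cv2.resize(a[120:250,210:390],None,fx=4.4,fy=4.4,interpolation=cv2.INTER_CUBIC))
E
```

```text
10.22 [ 0.6578 -0.0921  0.1141] [0.923 0.002 0.386 0.001] F [-0.9  0.7 -0.1] q [-0.45  0.68  2.02  2.29  0.43 -1.1 ] w 0.0005517245533516293
t cm [  2.06   0.11 -10.15] r [ 0.001 -0.007  0.004] rows>= 2.5
```

View pics/top8z.png

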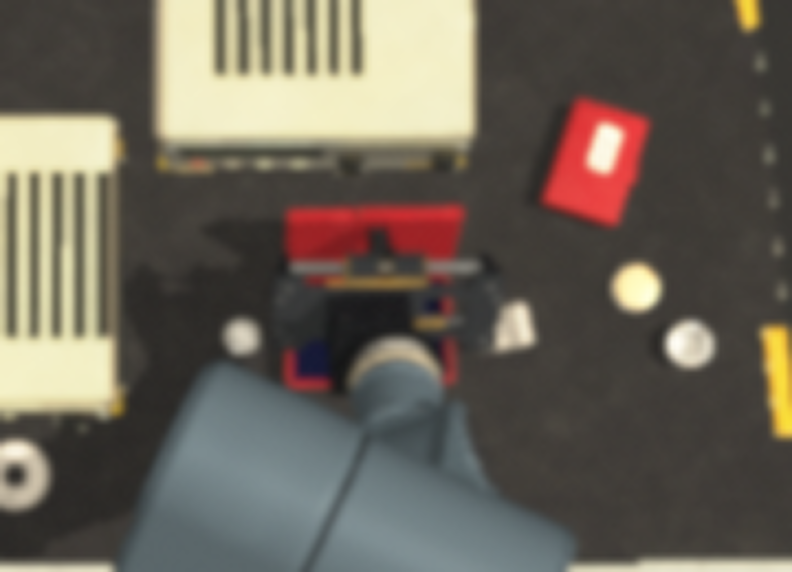

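The lid is leaning back past the upright. I'll back away along the tool axis.

>>> send_rows --deltas '[{"tx": -0.4,"ty": 0,"tz": -1.5,"rx": 0,"ry": 0,"rz": 0},{"tx": -0.4,"ty": 0,"tz": -4,"rx": 0,"ry": 0,"rz": 0},{"tx": 0,"ty": 0,"tz": -7,"rx": 0,"ry": 0,"rz": 0},{"tx": 1,"ty": 1,"tz": -10,"rx": 0,"ry": 0,"rz": 0},{"tx": 2,"ty": 4,"tz": -12,"rx": 0,"ry": 0,"rz": 0}]'

```text
time: 10.68
position: [0.5859, -0.1195, 0.2073]
tool_rot: [0.923, 0.003, 0.385, -0.001]
ft_force: [1.0, 0.6, 0.7]
grip_width: 0.0003
```

>>> send_rows --deltas '[{"tx": 0,"ty": 4,"tz": 0,"rx": 0,"ry": 0,"rz": 0},{"tx": 0,"ty": 8,"tz": 0,"rx": 0,"ry": 0,"rz": 0},{"tx": 0,"ty": 12,"tz": 0,"rx": 0,"ry": 0,"rz": 0},{"tx": 0,"ty": 16,"tz": 0,"rx": 0,"ry": 0,"rz": 0},{"tx": 0,"ty": 20,"tz": 0,"rx": 0,"ry": 0,"rz": 0}]'

```text
time: 11.1
position: [0.5885, -0.3243, 0.2072]
tool_rot: [0.922, 0.001, 0.386, 0.0]
ft_force: [0.2, 0.4, -0.4]
grip_width: 0.0001
```

```bash
python3 st.py;  python3 - <<'E'
from h import *
from rig import robot
for n in('top','side'):
    c=robot.camera(n);np.savez(n+"9.npz",**c)
    a=c["color"][:,:,::-1]
    cv2.imwrite(f"pics/{n}9z.png",cv2.resize(a[120:250,210:390],None,fx=4.4,fy=4.4,interpolation=cv2.INTER_CUBIC))
    cv2.imwrite(f"pics/{n}9.png",a)
E
```

```text
11.1 [ 0.5885 -0.3243  0.2072] [0.922 0.001 0.386 0.   ] F [ 0.2  0.4 -0.4] q [-0.95  0.52  1.86  1.27  0.65 -0.4 ] w 8.61930203949625e-05
```

View pics/top9z.png

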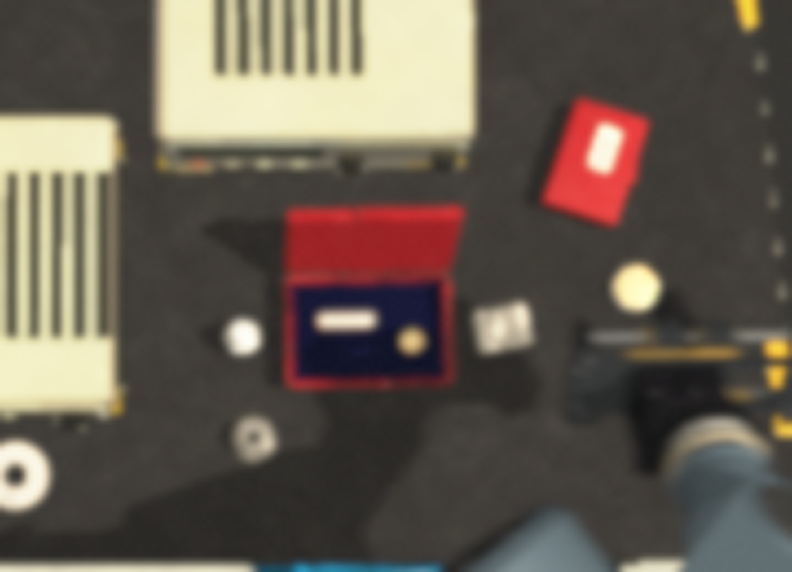

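View pics/side9z.png

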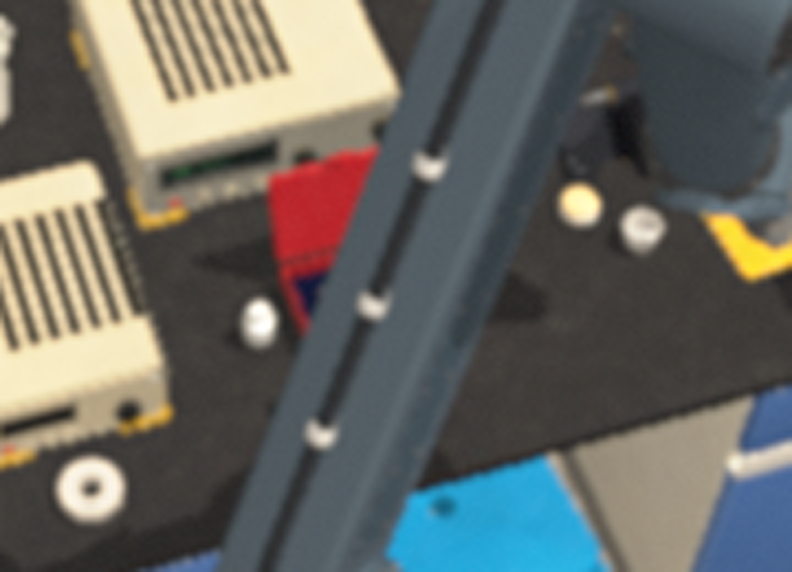

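Run:
```python
from h import *
c=dict(np.load("top9.npz"));W=cloud(c);g=c["color"].astype(float).sum(-1)
w=np.clip(g[211:229,258:278]-215,0,None);v,u=np.mgrid[211:229,258:278]
uv=((w*u).sum()/w.sum(),(w*v).sum()/w.sum());print("bush",uv,atz(c,uv,.015))
print("bush max height",np.sort(W[211:229,258:278,2].ravel())[-8:].round(3))
r=(c["color"][...,0].astype(int)>110)&(c["color"][...,1]<90)
print("tray left y", [atz(c,(np.where(r[row,265:300])[0].min()+264.5,row),.028)[1].round(4) for row in(190,195,200,204)])
m=W[167:182,276:312];print("lid pts",[(m[i,5]*1000).round().astype(int).tolist() for i in range(0,15,2)])
a=np.load("top0.npz")["color"].astype(int);b=c["color"].astype(int)
d=np.abs(a-b).sum(-1)
for n,(u,v) in dict(weight=(265,196),vb=(324,194),disc=(354,185),cup=(366,198),ring=(213,228),box=(144,228)).items():print(n,d[v-4:v+5,u-4:u+5].mean().round(1))
from rig import robot
o=robot.get_obs();print(o["time"],np.round(o["joint_velocities"],3))
```

```text
bush (np.float64(267.8078429178787), np.float64(219.12614678899084)) [0.48944296 0.01148871 0.015     ]
bush max height [0.032 0.033 0.034 0.034 0.034 0.037 0.037 1.74 ]Traceback (most recent call last):
  File "<stdin>", line 7, in <module>
    return umr_minimum(a, axis, None, out, keepdims, initial, where)
ValueError: zero-size array to reduction operation minimum which has no identity
```

Run:
```python
from h import *
c=dict(np.load("top9.npz"));W=cloud(c)
print("lid",[(W[v,285]*1000).round().astype(int).tolist() for v in range(167,182,2)])
a=np.load("top0.npz")["color"].astype(int);b=c["color"].astype(int);d=np.abs(a-b).sum(-1)
for n,(u,v) in dict(weight=(265,196),vb=(324,194),disc=(354,185),ring=(213,228),box=(144,228)).items():print(n,d[v-4:v+5,u-4:u+5].mean().round(1))
from rig import robot
print(robot.hand_in())
```

```text
lid [[704, -61, 1], [675, -53, 123], [669, -54, 113], [663, -54, 105], [657, -55, 90], [653, -57, 67], [647, -57, 53], [641, -58, 38]]
weight 2.9
vb 78.2
disc 5.5
ring 0.7
box 0.5
the job is handed in; nothing more can be done
None
```

The job is done and handed in at about 11 s of robot time, well within the 59 s. No verdict came back.

- **Bush:** I pushed it left along the bench with the fingertips. It stands upright at about (0.489, 0.011) m. Its near edge is roughly 10 mm past the left end of the case.
- **Case:** I lifted the lid by its front lip with the fingers closed and tilted 45°, then pushed it over past the upright. After the arm withdrew, depth points on the lid ran from about (0.641, 0.038) at the hinge to (0.675, 0.123) near the top. That leans it back by roughly the 1.92 rad of the stop. The tray showed no visible shift in the pictures.
- **Everything else:** The weight, ring gauge, wooden box and sample disc look unchanged from the first picture.
- **V-block:** It is in the same place in the picture, but its colour differs from the first one (78, against under 6 for the others). I put that down to the arm's shadow, and did not measure it separately.
- **Not checked:** I did not compare the sample cup, bin and micrometer at the end, and the arm never worked near the bin or the micrometer. One script error, in my check of the tray's left edge, meant the case's left end is taken from the first picture.

The highest wrist force I read was about 2 N.

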